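Short gentle spin in the bench centrifuge

ROBOT

A 7-joint arm with a two-finger parallel gripper is mounted at the origin on the work surface. World frame = base frame: x ahead of the robot, y to its left, z up, the work surface at z = 0. Lengths are in m, angles in rad, forces in N, time in s.
With the tool pointing down it reaches from about 0.35 to 0.9 m from the base axis. Payload 8.1 kg.
Tool frame: the origin (TCP) lies at the very end of the fingers, on their centre line; the grasp point (between the pads) lies 19 mm behind it; z points along the fingers, y is the line along which they close (so a half turn about z gives the same grasp; the last joint's range is limited). The gripper opens to 92 mm and grips with 3 to 60 N. Pads are 19 mm wide; open, the fingers measure 130 mm over their backs; the gripper's body (75 mm by 190 mm) begins 47 mm behind the grasp point.
Start: joints at [1.087, 0.434, 0.025, 1.573, -0.012, 1.134, -0.075], TCP at [0.232, -0.58, 0.203] pointing down, gripper open.
Joint ranges: [-2.62, 2.62], [-0.44, 2.09], [-1.27, 1.32], [0.08, 2.57], [-1.32, 4.46], [0.12, 2], [-2.74, 2.74]. Speed limits (rad/s): [2.22, 2.22, 3.01, 3.01, 3.14, 3.14, 3.14].

INTERFACE

Orientations are given as [roll, pitch, yaw] about the fixed x, y, z axes, in that order (R = Rz(yaw) Ry(pitch) Rx(roll)).
In Python, from workcell import manip gives the robot as it stands. The module is installed in compiled form; this text tells all that it offers. Calls block until the motion is done:
- manip.movep(position, orientation): joint-space move of the TCP to a pose.
- manip.move_linear(position, rotation=None, velocity=0.15, max_force=None): straight line of the TCP; rotation=None keeps the orientation; velocity is the mean speed in m/s. With max_force (N) it stops when the force on the tool has changed by that much, and returns True; else False.
- manip.move_j(angles): joint-space move.
- manip.gripper_to(opening, f_grip=None): finger opening in m; f_grip is the grip in N (None keeps the last); returns when the fingers have stopped.
- manip.wait(seconds).
- manip.inverse_kinematics(position, orientation): joint angles nearest the present ones, or None.
- manip.read_state(): the state.
- manip.snapshot(name): name is "scene" or "top"; returns the picture (384x512x3 uint8, red, green, blue); there is no depth.
- manip.calibration(name): a dict with "mtx" (3x3 intrinsics, pixels), "camera_from_world" (4x4, takes a point from world to camera coordinates). Camera axes: x right, y down, z forward; pixel columns grow to the right and rows downward; lengths in m; the calibration is good to about 2 mm. A picture is of the moment at which its call begins. calibration takes no time and is no camera call.
A pose or a line that the arm cannot do raises manip.IKError and nothing moves.
- manip.finish_job(): hands the job in; it is judged then, once.
The state is a dict: "t": time; "qpos": joint angles; "joint_vel": joint speeds; "tau": joint torques, N m; "position": TCP position; "orientation": TCP orientation; "contact_force": force on the tool from outside, world axes, zero at the start; "moment": the same for the moment, N m; "grip_width": finger opening in m; "grasp_force": force on a finger pad.
Only numpy, scipy, OpenCV 4.12 (cv2) and the standard library are available. Lean on these libraries where they do the work, as an engineer would, in place of code of your own. Each camera call takes 0.05 s, during which the arm holds its last target. There are 200 camera calls.

TASK

Give the tubes in the small white bench centrifuge a short gentle spin: lower its open blue lid gently, without letting it slam, until it is fully shut. Only then press the red spring-loaded hold-to-run plunger beside it half way down (8 mm of its 16 mm travel, never to the bottom) with the gripper's fingertips and keep it held there; finish while still holding it, and leave the bottle, beaker, jar and tube rack standing where they are.

Things in the scene. Friction and masses are not known exactly. Their poses are not given: they have to be found in the camera images.
- centrifuge: White bench centrifuge, fixed, placed anew each run. Origin: centre of its underside on the bench. Its x runs front to back, y to its left, z up. Housing 240 (x) by 270 (y) mm, flat deck at z = 70 mm. On the deck a white drum, 168 mm across, at x +12, y +45, up to z = 110 mm; hinge block behind it up to 115 mm. Plunger at x -35, y -92 mm.
- lid (a joint): Hinge of the round blue lid (156 mm across, 18 mm thick, about 0.2 kg), rad: 0 = fully shut on the drum, growing as it opens up and back, at most 1.6; starts at 0.8 to 1.4. Stiff hinge: the lid stays where it is left; 0.3 to 3 N at the tab moves it, so bring it right down to its stop.
- lid_tab (a point): Grip point in the orange tab on the lid's front edge, 180 mm ahead of the hinge axis and 6 mm above it when shut (then z = 116.5 mm). Tab 22 mm wide (machine y), 12 mm thick, 35 mm clear of the lid; point mid-section, 13 mm from its end. Its side faces stay square to the machine's y at every lid angle, so fingers pinching them from above may keep pointing down while it turns between them.
- lid_hinge (a point): Middle of the lid's hinge axis, which runs along the machine's y: at x +92, y +45, z +110.5 mm in the machine's frame. As the lid angle grows from 0, the tab rises from in front of the hinge (towards the machine's -x) up and back in an arc about this axis.
- plunger (a joint): Travel of the hold-to-run plunger, m: 0 = up, 0.016 = bottomed. Return spring: about 2.3 N to start it moving, then 0.5 N more per mm: about 6.3 N at half travel (8 mm), 10.3 N at the bottom. It springs back up when let go.
- plunger_top (a point): Centre of the flat top of the plunger's red cap (36 mm across, 12 mm thick); goes down with it. At rest 114 mm above the bench, 44 mm above the deck. Under the cap a 22 mm stem, red above, yellow below, in a black collar 48 mm across, 12 mm high; 10 mm of yellow shows at rest, about 2 mm at half travel.
- amber_bottle: Bystander: amber glass bottle, 56 mm diameter, 120 mm tall, standing loose beside the centrifuge. Origin: centre of its underside, z up.
- beaker: Bystander: white beaker, 68 mm rim diameter, 85 mm tall, loose. Origin: centre of its underside, z up.
- sample_jar: Bystander: clear jar with green cap, 60 mm diameter, 75 mm tall, loose. Origin: centre of its underside, z up.
- tube_rack: Bystander: green tube rack 70 by 110 mm, 52 mm tall with its tubes, loose. Origin: centre of its underside, z up.

How it is judged:
By the outcome, as a careful person would: the job done as asked, in the order asked, and still so for the second after the job is handed in, while the arm keeps its last pose, push and grip.
It also fails if it takes over 45 s, if anything falls off the work surface, if the arm or the gripper's body presses on something with over 40 N, if the wrist force passes 120 N, or if a joint passes its speed limit or range.

## Working session

There is one attempt and no reset: what is moved stays moved. The work goes in short steps, each a Python script; the robot and the scene stay as the last script left them, time stands still between calls to the robot, and variables do not carry over. Pictures are saved under pics/ and viewed, at most 10 in all, crops included, and the job is handed in when it is done.

```bash
mkdir -p pics; python3 - <<'E'
from workcell import manip
import cv2,numpy as np
for n in("scene","top"):
    im=manip.snapshot(n); cv2.imwrite(f"pics/{n}0.png",im[:,:,::-1])
    c=manip.calibration(n); print(n,np.round(c["mtx"],1).tolist(),np.round(c["camera_from_world"],3).tolist())
s=manip.read_state();print(s["t"],s["position"],s["orientation"],s["contact_force"])
E
```

```text
scene [[369.3, 0.0, 266.4], [0.0, 369.3, 194.4], [0.0, 0.0, 1.0]] [[0.771, 0.637, -0.005, -0.437], [0.521, -0.635, -0.571, -0.197], [-0.366, 0.438, -0.821, 1.173], [0.0, 0.0, 0.0, 1.0]]
top [[424.7, 0.0, 255.7], [0.0, 424.7, 193.7], [0.0, 0.0, 1.0]] [[0.001, -1.0, -0.024, 0.047], [-0.987, 0.003, -0.158, 0.55], [0.158, 0.024, -0.987, 0.915], [0.0, 0.0, 0.0, 1.0]]
0.1 [ 0.23206612 -0.57979413  0.20200853] [-3.14015686e+00  1.34390249e-04  3.80719265e-01] [-0.65690779  0.13454453  0.10893581]
```

View pics/scene0.png

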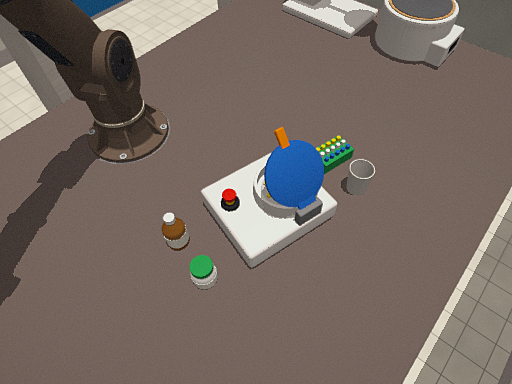

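View pics/top0.png

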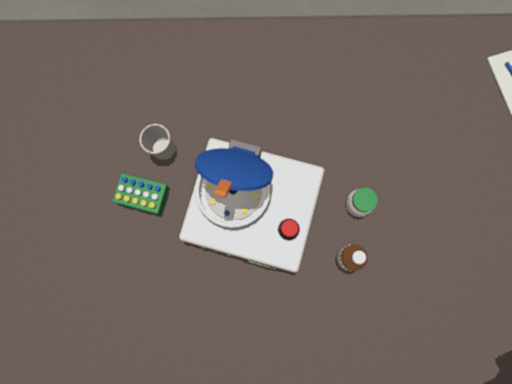

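The scene view shows the machine with the red plunger cap at (229,196), the orange tab at (282,138) and the hinge block at (309,211). In the top view the cap is at (289,229), the tab at (223,188), and the deck corners are near (210,142), (323,163), (298,268) and (182,245). The bottle and jar stand to the robot's right, the rack and beaker to its left.

```bash
cat > h.py <<'E'
import cv2,numpy as np
from workcell import manip
C={n:manip.calibration(n) for n in("scene","top")}
def ray(n,uv):
    T=np.array(C[n]["camera_from_world"]);R=T[:3,:3]
    d=R.T@np.linalg.inv(C[n]["mtx"])@np.array([*uv,1.]);return -R.T@T[:3,3],d
def plane(n,uv,z):
    o,d=ray(n,uv);return o+d*(z-o[2])/d[2]
def tri(a,b):
    (o,d),(p,e)=ray("scene",a),ray("top",b)
    s=np.linalg.lstsq(np.c_[d,-e],p-o,rcond=None)[0]
    A,B=o+d*s[0],p+e*s[1];return (A+B)/2,np.linalg.norm(A-B)
def mask(im,c):
    h,s,v=cv2.split(cv2.cvtColor(im,cv2.COLOR_RGB2HSV))
    if c=="red":m=((h<5)|(h>174))&(s>200)&(v>100)
    if c=="orange":m=(h>=6)&(h<=16)&(s>200)&(v>150)
    if c=="blue":m=(h>105)&(h<125)&(s>180)&(v>60)
    if c=="white":m=(s<30)&(v>190)
    m=m.astype(np.uint8)
    k,l,st,ce=cv2.connectedComponentsWithStats(m)
    i=1+np.argmax(st[1:,4]);return (l==i).astype(np.uint8),ce[i],st[i]
E
python3 - <<'E'
from h import *
I={n:cv2.imread(f"pics/{n}0.png")[:,:,::-1].copy() for n in C}
np.set_printoptions(precision=4,suppress=True)
for c in("red","orange","blue"):
    r={n:mask(I[n],c) for n in C}
    print(c,[(r[n][1],r[n][2]) for n in C],tri(r["scene"][1],r["top"][1]))
    if c=="red":print("cap plane",plane("top",r["top"][1],.114))
for n in C:
    m,_,st=mask(I[n],"white");print(n,st)
    hull=cv2.convexHull(cv2.findContours(m,0,2)[0][0] if 0 else max(cv2.findContours(m,0,2)[0],key=cv2.contourArea))
    q=cv2.approxPolyDP(hull,8,True)[:,0].astype(float)
    P=np.array([plane(n,u,.07) for u in q])
    print(q.tolist(),P,np.linalg.norm(P-np.roll(P,-1,0),axis=1),P.mean(0))
    cv2.imwrite(f"pics/w_{n}.png",cv2.resize((I[n]*(0.4+0.6*m[...,None])).astype(np.uint8)[120:290,160:350,::-1],None,fx=3,fy=3)) 
a=cv2.imread("pics/w_top.png");cv2.imwrite("pics/w.png",a)
E
```

```text
Traceback (most recent call last):
  File "h.py", line 21, in mask
    i=1+np.argmax(st[1:,4]);return (l==i).astype(np.uint8),ce[i],st[i]
        ~~~~~~~~~^^^^^^^^^^
ValueError: attempt to get argmax of an empty sequence
```

```bash
python3 - <<'E'
import cv2
for n,p in(("scene",[(229,194),(282,138)]),("top",[(289,229),(223,188)])):
    i=cv2.imread(f"pics/{n}0.png");h=cv2.cvtColor(i,cv2.COLOR_BGR2HSV)
    for u,v in p:print(n,h[v,u],h[v-2,u-2])
E
sed -i 's/(h<5)|(h>174))&(s>200)&(v>100)/(h<3)|(h>174))\&(s>180)\&(v>90)/; s/(h>=6)&(h<=16)&(s>200)&(v>150)/(h>=4)\&(h<=16)\&(s>190)\&(v>110)/' h.py
cat > m.py <<'E'
from h import *
I={n:cv2.imread(f"pics/{n}0.png")[:,:,::-1].copy() for n in C}
np.set_printoptions(precision=4,suppress=True)
for c in("red","orange","blue"):
    r={n:mask(I[n],c) for n in C}
    print(c,[(r[n][1],r[n][2]) for n in C],tri(r["scene"][1],r["top"][1]))
    if c=="red":print("cap plane",plane("top",r["top"][1],.114))
for n in C:
    m,_,st=mask(I[n],"white");print(n,st)
    hull=cv2.convexHull(max(cv2.findContours(m,0,2)[0],key=cv2.contourArea))
    q=cv2.approxPolyDP(hull,8,True)[:,0].astype(float)
    P=np.array([plane(n,u,.07) for u in q])
    print(q.tolist(),P,np.linalg.norm(P-np.roll(P,-1,0),axis=1),P.mean(0))
    cv2.imwrite(f"pics/w_{n}.png",cv2.resize((I[n]*(0.4+0.6*m[...,None])).astype(np.uint8)[120:290,160:350,::-1],None,fx=3,fy=3))
E
python3 m.py
```

```text
scene [  4 255 222] [  2 237 221]
scene [ 17 255 211] [ 17 255 214]
top [  1 167 214] [  1 163 214]
top [ 12 168 193] [ 12 169 193]
red [(array([228.7788, 194.9327]), array([222, 189,  14,  13, 104], dtype=int32)), (array([283.1667, 233.3333]), array([281, 231,   5,   5,   6], dtype=int32))] (array([ 0.4577, -0.0135,  0.0863]), np.float64(0.0022846006278621905))
cap plane [ 0.4566 -0.0115  0.114 ]
orange [(array([173.8197, 227.8525]), array([162, 218,  22,  19, 183], dtype=int32)), (array([228., 189.]), array([228, 189,   1,   1,   1], dtype=int32))] (array([ 0.5028, -0.0472,  0.1921]), np.float64(0.2921839088913207))
blue [(array([294.1691, 174.1902]), array([ 264,  140,   60,   69, 3034], dtype=int32)), (array([260.2286, 170.9357]), array([246, 153,  26,  37, 140], dtype=int32))] (array([0.5827, 0.0481, 0.2057]), np.float64(0.03929627714653148))
scene [ 201  154  136  104 4164]
[[270.0, 154.0], [336.0, 204.0], [250.0, 257.0], [201.0, 191.0]] [[ 0.4424  0.1673  0.07  ]
 [ 0.6762  0.1441  0.07  ]
 [ 0.6042 -0.1035  0.07  ]
 [ 0.3841 -0.0436  0.07  ]] [0.2349 0.2578 0.2282 0.2188] [0.5268 0.0411 0.07  ]
top [ 180  152  144  119 7877]
[[198.0, 175.0], [262.0, 152.0], [321.0, 167.0], [297.0, 269.0], [182.0, 239.0]] [[ 0.5889  0.1745  0.07  ]
 [ 0.6407  0.0323  0.07  ]
 [ 0.6059 -0.0982  0.07  ]
 [ 0.3836 -0.0421  0.07  ]
 [ 0.4473  0.2061  0.07  ]] [0.1514 0.135  0.2293 0.2562 0.145 ] [0.5333 0.0545 0.07  ]
```

View pics/w_top.png

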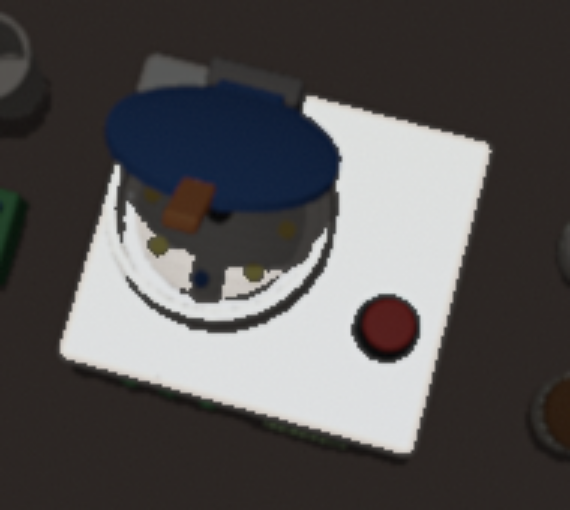

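The overlay shows the white deck mask fits: right corner at about (323,168), front-right (297,271), front-left (180,238), giving yaw ≈ -14.3°. The red and orange masks need a lower saturation limit in the top view.

```bash

sed -i 's/(h<3)|(h>174))&(s>180)&(v>90)/(h<6)|(h>174))\&(s>120)\&(v>90)/; s/(h>=4)&(h<=16)&(s>190)&(v>110)/(h>=8)\&(h<=20)\&(s>130)\&(v>150)/' h.py
python3 - <<'E'
from h import *
I={n:cv2.imread(f"pics/{n}0.png")[:,:,::-1].copy() for n in C}
np.set_printoptions(precision=4,suppress=True)
# deck yaw from edge line fits in the top view
m,_,_=mask(I["top"],"white")
def fit(pts):
    P=np.array([plane("top",p,.07)[:2] for p in pts]);vx,vy,x,y=cv2.fitLine(P.astype(np.float32),cv2.DIST_HUBER,0,.01,.01).ravel();return np.array([vx,vy]),np.array([x,y])
front=[(u,np.max(np.nonzero(m[:,u])[0])+.5) for u in range(190,290)]
right=[(np.max(np.nonzero(m[v])[0])+.5,v) for v in range(178,260)]
(f,fp),(r,rp)=fit(front),fit(right)
if f[1]<0:f=-f
if r[0]<0:r=-r
y1,y2=np.arctan2(-f[0],f[1]),np.arctan2(r[1],r[0]);yaw=(y1+y2)/2;print("yaw",y1,y2)
ex=np.array([np.cos(yaw),np.sin(yaw)]);ey=np.array([-ex[1],ex[0]])
o_deck=ex*(fp@ex+.12)+ey*(rp@ey+.135)
red={n:mask(I[n],"red") for n in C};org={n:mask(I[n],"orange") for n in C}
print([x[1:] for x in red.values()],[x[1:] for x in org.values()])
cap=plane("top",red["top"][1],.112)
o_cap=cap[:2]+.035*ex+.092*ey
tab,gap=tri(org["scene"][1],org["top"][1])
print("cap",cap,"tri",tri(red["scene"][1],red["top"][1]),"origin deck/cap",o_deck,o_cap,"tab",tab,gap)
for o in(o_deck,o_cap):
    d=tab[:2]-o;x,y=d@ex,d@ey;rx,rz=92-1000*x,1000*tab[2]-110.5
    print("tab machine",x,y,"radius",np.hypot(rx,rz),"angle",np.arctan2(rz,rx))
E
```

```text
yaw -0.27100855 -0.2709495
[(array([228.6757, 194.7635]), array([222, 189,  14,  13, 148], dtype=int32)), (array([289.1383, 227.9921]), array([280, 220,  19,  17, 253], dtype=int32))] [(array([281.9278, 136.8722]), array([274, 127,  16,  22, 180], dtype=int32)), (array([222.0973, 188.4973]), array([214, 180,  17,  18, 185], dtype=int32))]
cap [ 0.4678 -0.0241  0.112 ] tri (array([ 0.4681, -0.0242,  0.1081]), np.float64(0.0002491129456238646)) origin deck/cap [0.5297 0.0567] [0.5261 0.0552] tab [0.5281 0.1023 0.2475] 0.0014507875803271848
tab machine -0.013821151360002575 0.04355297468735275 radius 173.11099851955476 angle 0.9131058088512679
tab machine -0.0106947613939125 0.045908222185036235 radius 171.21774368047647 angle 0.9275571745697526
```

```bash
cat > g.py <<'E'
from h import *
O=np.array([.527,.0557,0]);Y=-.271
Rz=np.array([[np.cos(Y),-np.sin(Y),0],[np.sin(Y),np.cos(Y),0],[0,0,1]])
W=lambda p:O+Rz@np.array(p)
def grip(th,dz=-.013):   # TCP position for lid angle th
    c,s=np.cos(th),np.sin(th)
    return W([.092-.180*c+.006*s,.045,.1105+.180*s+.006*c+dz])
Q=[np.pi,0,Y]
def st():
    s=manip.read_state();print("t%.2f"%s["t"],np.round(s["position"],4),"F",np.round(s["contact_force"],1),"w%.4f gf%.1f"%(s["grip_width"],s["grasp_force"]),"q7 %.2f"%s["qpos"][6]);return s
E
python3 - <<'E'
from g import *
p=grip(.885);print(p)
for d in(0,.1):print(manip.inverse_kinematics(p+[0,0,d],Q))
s=st()
manip.move_linear([.232,-.58,.38],velocity=.25)
manip.movep(p+[0,0,.08],Q);st()
manip.gripper_to(.05,8);manip.move_linear(p,velocity=.08,max_force=6);st()
cv2.imwrite("pics/a.png",np.hstack([cv2.resize(manip.snapshot("scene")[90:270,180:380],None,fx=2,fy=2),cv2.resize(manip.snapshot("top")[110:290,160:360],None,fx=2,fy=2)])[:,:,::-1])
E
```

```text
[0.52233082 0.10370181 0.24060443]
[ 0.15288596  0.3146989  -0.58100797  1.70603794  0.18510106  1.17603824
 -2.31893927]
[ 0.20195266  0.2658615  -0.64333015  1.52873801  0.16061112  1.40050971
 -2.29354469]
t0.10 [ 0.2321 -0.5798  0.202 ] F [-0.7  0.1  0.1] w0.0920 gf0.0 q7 -0.08
t3.59 [0.5226 0.1028 0.3205] F [-0.6 -0.5 -0.7] w0.0918 gf0.0 q7 -2.33
t5.58 [0.5227 0.1039 0.2411] F [ 0.3  0.9 -0.3] w0.0501 gf0.0 q7 -2.38
```

View pics/a.png

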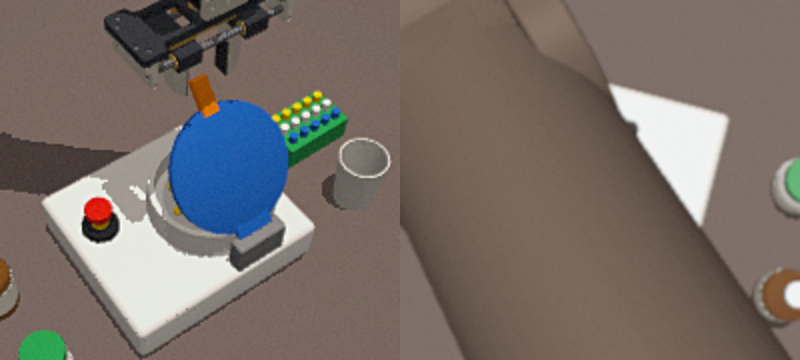

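In the scene crop the two fingertips sit on either side of the orange tab's top, at (182,92) and (222,75), with the tab at (203,95). They look slightly high, so I'll check by projection before closing.

```bash
python3 - <<'E'
from g import *
def pr(p):
    T=np.array(C["scene"]["camera_from_world"]);q=C["scene"]["mtx"]@(T[:3,:3]@p+T[:3,3]);return np.round((q[:2]/q[2]-[180,90])*2,1)
p=st()["position"];ey=Rz[:,1]
print("tips",pr(p-.025*ey),pr(p+.025*ey),"tcp",pr(p),"grip pt",pr(grip(.885,0)),"ctr",pr(grip(.885,0)+0))
for th in(.8,.85,.885,.92,1.0):print(th,pr(grip(th,0)),end=" ")
im=manip.snapshot("scene");m,c,s=mask(im,"orange");print((c-[180,90])*2,s)
cv2.imwrite("pics/b.png",cv2.resize(im[105:165,240:320],None,fx=8,fy=8,interpolation=2)[:,:,::-1])
E
```

```text
t5.68 [0.5227 0.1039 0.2411] F [-0.8 -0.5  0.2] w0.0502 gf0.0 q7 -2.38
tips [181.9 104.3] [217.9  85.5] tcp [200.1  94.8] grip pt [200.1  86.9] ctr [200.1  86.9]
0.8 [193.7  86.9] 0.85 [197.4  86.8] 0.885 [200.1  86.9] 0.92 [202.9  87.3] 1.0 [209.7  88.8] [ 489.81818182 -152.36363636] [390   3  65  17 121]
```

View pics/b.png

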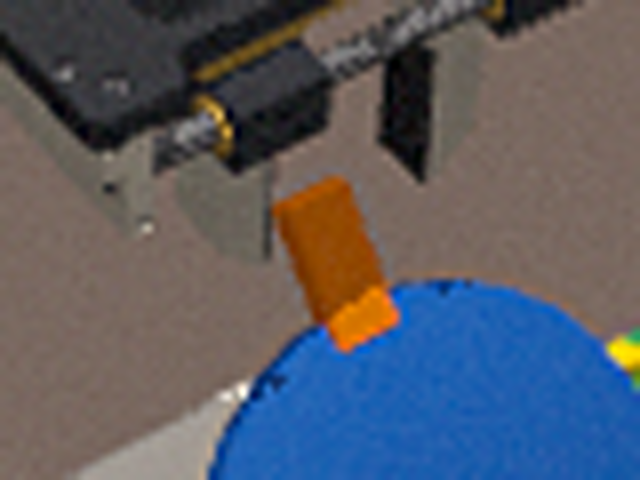

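The tips appear about 7 px above where the state puts them. Closing gently is harmless and will show whether the tab is between the pads.

```bash
python3 - <<'E'
from g import *
manip.gripper_to(.012,6);st()
im=manip.snapshot("scene")
cv2.imwrite("pics/c.png",cv2.resize(im[105:165,240:320],None,fx=8,fy=8,interpolation=2)[:,:,::-1])
E
```

```text
t6.31 [0.5221 0.103  0.2405] F [-1.1 -3.4  1.1] w0.0215 gf6.0 q7 -2.38
```

View pics/c.png

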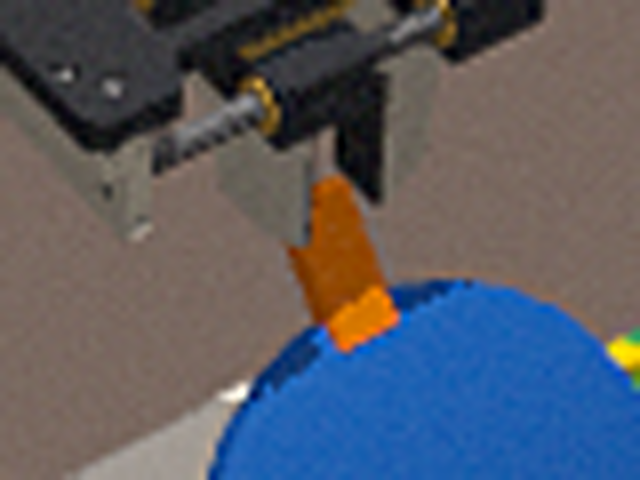

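The pads now hold the tab (width 21.5 mm, left fingertip at (300,240) on the tab's side). Lowering along the arc with checks.

```bash
python3 - <<'E'
from g import *
manip.gripper_to(.012,10)
for i,th in enumerate(np.linspace(.885,0,10)[1:]):
    hit=manip.move_linear(grip(th),velocity=.06,max_force=15)
    s=st()
    if hit or s["grip_width"]<.018: print("STOP",th,hit);break
im=manip.snapshot("scene")
cv2.imwrite("pics/d.png",cv2.resize(im[105:245,190:350],None,fx=5,fy=4,interpolation=2)[:,:,::-1])
E
```

```text
t7.02 [0.508  0.107  0.2286] F [-4.9 -3.4  1. ] w0.0202 gf10.0 q7 -2.39
t7.46 [0.4957 0.1104 0.2158] F [-4.6 -2.6  0.1] w0.0204 gf10.0 q7 -2.41
t7.90 [0.4846 0.1136 0.2019] F [-7.6 -2.6  2.6] w0.0204 gf10.0 q7 -2.42
t8.34 [0.4751 0.1161 0.1869] F [-6.7 -2.7  1.6] w0.0206 gf10.0 q7 -2.44
t8.78 [0.4673 0.1183 0.1711] F [-6.5 -3.1  0.3] w0.0210 gf10.0 q7 -2.47
t9.22 [0.461  0.12   0.1546] F [-6.5 -3.  -0.2] w0.0210 gf10.0 q7 -2.49
t9.67 [0.4564 0.1213 0.1375] F [-6.7 -2.4  0.5] w0.0214 gf10.0 q7 -2.51
t10.11 [0.4534 0.1221 0.1201] F [-4.9 -1.5 -0.8] w0.0213 gf10.0 q7 -2.54
t10.55 [0.452  0.1225 0.1026] F [-7.3 -2.5 -1.7] w0.0214 gf10.0 q7 -2.57
```

View pics/d.png

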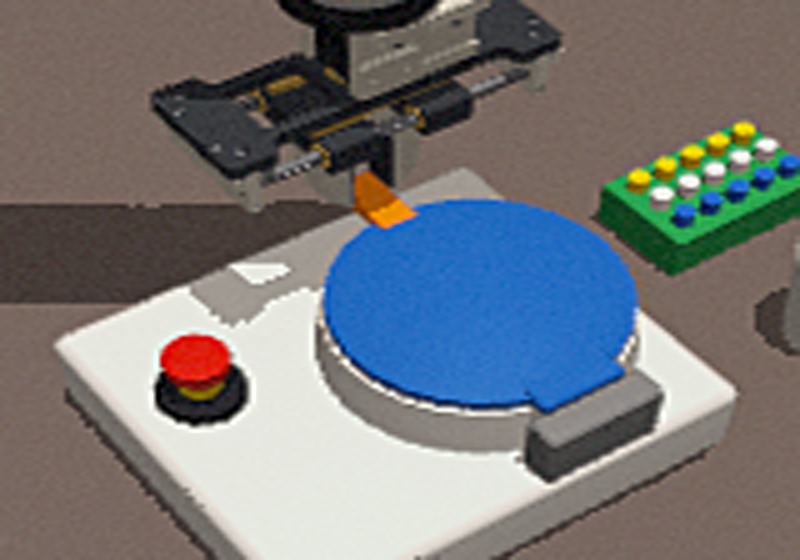

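The lid is nearly flat on the drum, tab at (375,200); the plunger is still up. Now pressing down onto the stop.

```bash
python3 - <<'E'
from g import *
manip.gripper_to(.012,20);s=st()
for k in range(5):
    p=s["position"]+np.array([0,0,-.002]) if k==0 else p+np.array([0,0,-.002])
    hit=manip.move_linear(p,Q,velocity=.02,max_force=12);s=st()
    if hit or s["contact_force"][2]>12:break
E
```

```text
t10.82 [0.452  0.1225 0.1028] F [-6.  -1.3 -2.2] w0.0208 gf20.0 q7 -2.57
t11.14 [0.4518 0.1226 0.1007] F [-1.3 -2.3 -1.7] w0.0209 gf20.0 q7 -2.57
t11.39 [0.4517 0.1226 0.0986] F [-2.5 -1.6 -1.7] w0.0211 gf20.0 q7 -2.57
t11.64 [0.4516 0.1226 0.0968] F [-4.8 -2.1  2.1] w0.0212 gf20.0 q7 -2.58
t11.89 [0.452  0.1225 0.0956] F [-7.5 -4.2 14.8] w0.0210 gf20.0 q7 -2.58
```

The stop was met at TCP z 0.096 with about 15 N, well above hinge friction. Release, retreat, check the lid, and get above the plunger.

```bash
python3 - <<'E'
from g import *
p=st()["position"]
manip.gripper_to(.05,10);manip.move_linear(p+[0,0,.12],velocity=.15)
c=W([-.035,-.092,0]);print(c)
manip.movep([c[0],c[1],.20],[np.pi,0,.6]);manip.gripper_to(0,20);st()
im=manip.snapshot("scene");m,ce,s_=mask(im,"orange")
im2=manip.snapshot("top")
cv2.imwrite("pics/e.png",np.hstack([cv2.resize(im[110:250,190:330],None,fx=2.8,fy=2.8),cv2.resize(im2[120:280,160:320],(392,392))])[:,:,::-1])
E
```

```text
t11.89 [0.452  0.1225 0.0956] F [-7.5 -4.2 14.8] w0.0210 gf20.0 q7 -2.58
[ 0.46864942 -0.02357301  0.        ]
t15.49 [ 0.4686 -0.0236  0.2   ] F [-0.1 -0.9 -0. ] w0.0005 gf0.0 q7 -1.30
```

View pics/e.png

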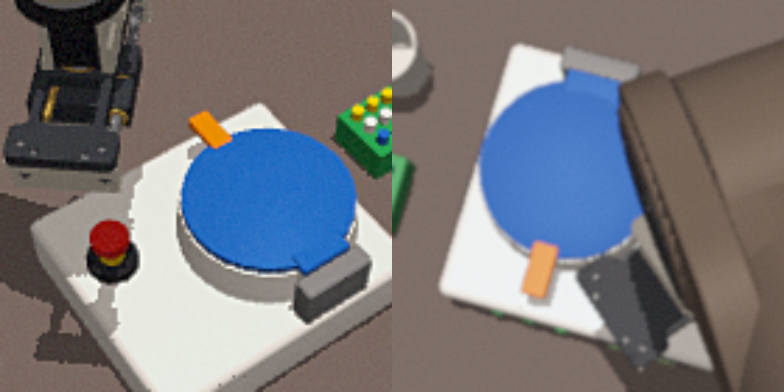

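The lid now lies flat on the drum with the tab forward (scene crop (210,130), top crop (540,268)), and everything else is unmoved. I'll check the tab's height numerically, then touch the plunger.

```bash
python3 - <<'E'
from g import *
def oc(n,y0,y1,x0,x1):
    im=manip.snapshot(n)[y0:y1,x0:x1];h,s,v=cv2.split(cv2.cvtColor(im,cv2.COLOR_RGB2HSV))
    m=(h>=6)&(h<=20)&(s>110)&(v>150);y,x=np.nonzero(m);print(n,m.sum());return x.mean()+x0,y.mean()+y0
t,g=tri(oc("scene",140,170,250,280),oc("top",215,246,205,235));print("tab",t,g,"expect shut",W([-.0855,.045,.1195]))
p=st()["position"]
manip.move_linear([p[0],p[1],.124],velocity=.1);s=st()
z=s["position"][2];F0=np.mean([manip.read_state()["contact_force"][2] for _ in range(3)])
for k in range(20):
    z-=.001
    hit=manip.move_linear([p[0],p[1],z],velocity=.01);s=st()
    if s["contact_force"][2]-F0>2.0:break
E
```

```text
scene 109
top 203
tab [0.46318317 0.11828166 0.12180337] 0.0005920420395691342 expect shut [0.45666671 0.12194559 0.1195    ]
t15.69 [ 0.4687 -0.0236  0.2   ] F [-0.3 -0.5 -0.5] w0.0003 gf0.0 q7 -1.30
t16.60 [ 0.4691 -0.0234  0.1245] F [-0.1  0.3 -0.5] w0.0009 gf0.0 q7 -1.40
t16.85 [ 0.4689 -0.0236  0.1238] F [ 0.3  0.3 -0.3] w0.0009 gf0.0 q7 -1.40
t17.10 [ 0.4686 -0.0236  0.1225] F [-0.5 -0.8 -0.4] w0.0006 gf0.0 q7 -1.40
t17.35 [ 0.4686 -0.0236  0.1214] F [ 0.9  0.2 -0.1] w0.0003 gf0.0 q7 -1.41
t17.60 [ 0.4686 -0.0236  0.1204] F [-0.6  0.7  0.1] w0.0004 gf0.0 q7 -1.41
t17.85 [ 0.4686 -0.0236  0.1194] F [ 0.6  0.3 -0.3] w0.0006 gf0.0 q7 -1.41
t18.10 [ 0.4686 -0.0236  0.1184] F [0.5 0.1 0.3] w0.0003 gf0.0 q7 -1.41
t18.35 [ 0.4686 -0.0236  0.1174] F [-0.3  0.6 -0. ] w0.0003 gf0.0 q7 -1.41
t18.60 [ 0.4686 -0.0236  0.1164] F [-0.7  0.5  0.9] w0.0001 gf0.0 q7 -1.41
t18.85 [ 0.4686 -0.0236  0.1154] F [-0.1 -0.4 -0.1] w0.0004 gf0.0 q7 -1.42
t19.10 [ 0.4686 -0.0236  0.1144] F [ 0.2 -0.2  1.1] w0.0004 gf0.0 q7 -1.42
t19.35 [ 0.4686 -0.0236  0.1134] F [-0.4 -0.   0.3] w0.0005 gf0.0 q7 -1.42
t19.60 [ 0.4686 -0.0236  0.1124] F [-0.4  0.2 -0.2] w0.0003 gf0.0 q7 -1.42
t19.85 [ 0.4686 -0.0236  0.1114] F [ 1.   0.1 -0.2] w0.0003 gf0.0 q7 -1.42
t20.10 [ 0.4686 -0.0236  0.1104] F [0.4 0.4 0. ] w0.0004 gf0.0 q7 -1.42
t20.35 [ 0.4686 -0.0236  0.1094] F [0.6 0.4 0.3] w0.0001 gf0.0 q7 -1.42
t20.60 [ 0.4686 -0.0236  0.1084] F [ 0.1 -0.1  0.1] w0.0000 gf0.0 q7 -1.43
t20.85 [ 0.4686 -0.0236  0.1074] F [-0.1 -0.2  0.5] w0.0004 gf0.0 q7 -1.43
t21.10 [ 0.4686 -0.0236  0.1064] F [-0.1  0.1 -0.9] w0.0008 gf0.0 q7 -1.43
t21.35 [ 0.4686 -0.0236  0.1054] F [-0.1  0.3  0.6] w0.0005 gf0.0 q7 -1.43
t21.60 [ 0.4686 -0.0236  0.1044] F [ 0.  -0.5  1.2] w0.0006 gf0.0 q7 -1.43
```

```bash
python3 - <<'E'
from g import *
def pr(n,p):
    T=np.array(C[n]["camera_from_world"]);q=C[n]["mtx"]@(T[:3,:3]@p+T[:3,3]);return q[:2]/q[2]
p=st()["position"];im=manip.snapshot("scene")
print("reported TCP in crop",(pr("scene",p)-[190,150])*8,"cap top rest",(pr("scene",np.array([.4686,-.0236,.114]))-[190,150])*8, [(pr("scene",p+[0,0,d])-[190,150])*8 for d in(.01,.02,.03)])
cv2.imwrite("pics/f.png",cv2.resize(im[150:220,190:270],None,fx=8,fy=8,interpolation=2)[:,:,::-1])
E
```

```text
t21.60 [ 0.4686 -0.0236  0.1044] F [ 0.  -0.5  1.2] w0.0006 gf0.0 q7 -1.43
reported TCP in crop [312.53835362 364.59529904] cap top rest [309.65405804 346.65174942] [array([309.6516808 , 345.88728595]), array([306.71167637, 326.83364019]), array([303.71684859, 307.42469405])]
```

View pics/f.png

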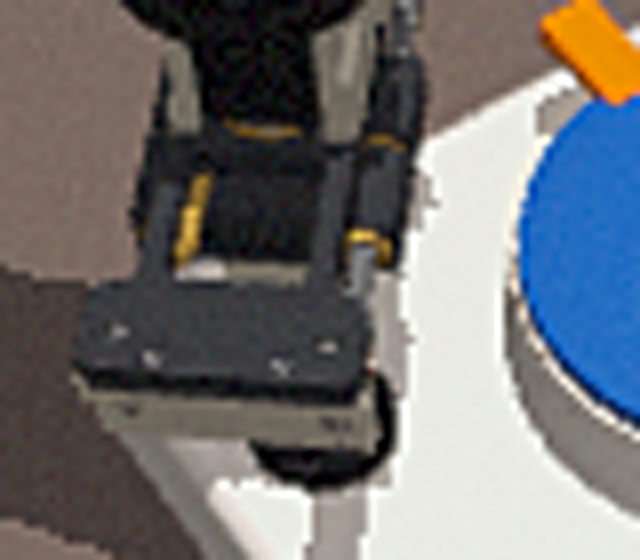

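The gripper hides the plunger, cap presumably under it around (310,350); the tool appears higher in the image than reported, consistent with the fingertips being somewhat above the reported TCP. I'll continue down in 1 mm steps with contact detection.

```bash
python3 - <<'E'
from g import *
def fz():
    v=[]
    for _ in range(5): v.append(manip.read_state()["contact_force"]);manip.wait(.01)
    return np.mean(v,0)
s=st();p=s["position"];z=p[2]
print(fz())
while z>.084:
    z-=.001
    manip.move_linear([.4686,-.0236,z],velocity=.02);f=fz();print("%.4f"%manip.read_state()["position"][2],np.round(f,1))
    if f[2]>1.6 or np.hypot(*f[:2])>3:break
st()
E
```

```text
t21.65 [ 0.4686 -0.0236  0.1044] F [-0.9 -0.9  0.2] w0.0006 gf0.0 q7 -1.43
[-0.38365257  0.10943648  0.14922703]
0.1034 [-0.3 -0.1  0.4]
0.1024 [-0.2  0.3  0.4]
0.1014 [-0.1  0.2  0.2]
0.1004 [-0.2 -0.1 -0.4]
0.0994 [-0.3  0.5  0.6]
0.0984 [-0.2  0.2  0.4]
0.0974 [-0.1  0.2  0.3]
0.0964 [ 0.4  0.1 -0.3]
0.0954 [-0.2  0.4  0.4]
0.0944 [-0.  -0.   0.2]
0.0934 [ 0.   0.5 -0.4]
0.0924 [-0.4  0.2 -0.4]
0.0914 [-0.2 -0.7  0.3]
0.0904 [-0.  -0.2  0.1]
0.0895 [-0.6 -0.3  2.4]
t26.07 [ 0.4686 -0.0236  0.0895] F [-0.2 -1.8  2.9] w0.0009 gf1.3 q7 -1.45
```

Contact at z 0.0895, about 2.4 N, which matches the spring's preload. Press on in guarded steps and check against the 0.5 N/mm law.

```bash
python3 - <<'E'
from g import *
def fz():
    v=[]
    for _ in range(5): v.append(manip.read_state()["contact_force"]);manip.wait(.01)
    return np.mean(v,0)
L=[]
for z in .0895-.001*np.arange(1,5):
    hit=manip.move_linear([.4686,-.0236,z],velocity=.02,max_force=4);f=fz();q=manip.read_state()["position"][2]
    print("%.4f"%q,np.round(f,1),hit);L.append((q,f[2]))
    if hit or f[2]>6:break
print(np.polyfit(*np.array(L).T,1));st()
E
```

```text
0.0885 [-0.8  0.2  3.4] False
0.0875 [-0.5 -0.1  3.8] False
0.0865 [-0.6 -0.   4.4] False
0.0855 [-0.9 -0.3  4.7] False
[-462.95665711   44.34487048]
t27.23 [ 0.4686 -0.0236  0.0855] F [-1.7 -0.9  5.2] w0.0008 gf2.3 q7 -1.46
```

```bash
python3 - <<'E'
from g import *
L=[]
for z in(.0845,.0835,.0822):
    manip.move_linear([.4686,-.0236,z],velocity=.02,max_force=5)
    v=[]
    for _ in range(12): v.append(manip.read_state()["contact_force"][2]);manip.wait(.01)
    q=manip.read_state()["position"][2];print("%.4f %.2f"%(q,np.mean(v)))
st()
a,b=manip.snapshot("scene"),manip.snapshot("top")
cv2.imwrite("pics/z.png",np.hstack([cv2.resize(a[110:290,150:390],(400,300)),cv2.resize(b[90:300,100:380],(400,300))])[:,:,::-1])
E
```

```text
0.0845 5.10
0.0836 5.74
0.0823 6.28
t28.28 [ 0.4687 -0.0236  0.0823] F [-0.8  0.3  6. ] w0.0004 gf3.1 q7 -1.47
```

View pics/z.png

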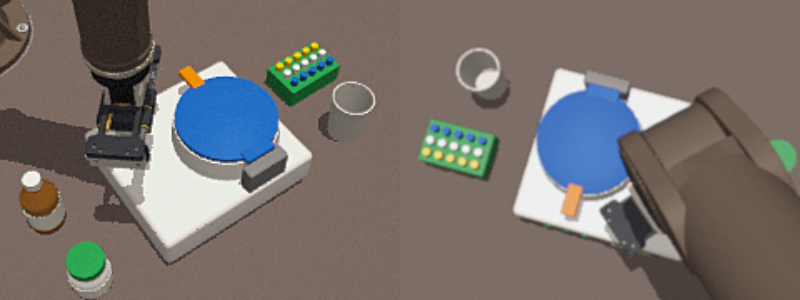

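The lid is shut (tab at (190,77)), the gripper is on the plunger at (120,140), and the bottle, jar, rack and beaker are standing where they were. The force is 6.28 N after 8 mm of travel, which matches half way.

```bash
python3 -c "
from workcell import manip
print(manip.finish_job())"
```

```text
the job is handed in; nothing more can be done
None
```

The job is handed in: the lid was lowered gently onto its stop, and the plunger is still held about 8 mm down at 6.3 N, judged from force and travel because the gripper hid it from both cameras; the bottle, beaker, jar and rack were left untouched.

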